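Set the angle guide one hole over

TASK

Set the angle guide on the cutting board one hole over, to the hole marked by the green disc: hook a fingertip under the red ring of its spring pin and pull gently up until the pin is clear of its hole, swing the arm by the ring over the marked hole without overshooting to the one beyond, and let the pin spring fully home there. Only hook the ring, never grip it, and leave the jar, spool, tin and the other things on the bench where they are.

Things in the scene. Friction and masses are not known exactly. Their poses are not given: they have to be found in the camera images.
- board: plywood cutting board fixed to the bench, 360 (its x) x 400 x 18 mm, origin at its underside's centre, +x away from the robot (turned up to 0.25 rad). A steel index plate on it, top 28 mm above the bench, has five 13 mm holes 12 degrees apart, 220 mm from the pivot. The arm starts in the middle hole; a green and a white disc mark the holes on either side of it
- pivot (a point): pivot axis of the arm, 130 mm along the board's +x from its origin, given at the plate's top (28 mm above the bench)
- guide_arm (a joint): angle (rad) of the aluminium rule, 40 mm wide, top 40 mm above the bench, from the pivot back towards the robot. 0 at the middle hole; positive moves the pin end to the board's -y (robot's right). Next holes at +-0.2094, outermost +-0.419. Needs about 1 N at the ring to swing, stays where left; locked (1.5 mm play each way at the pin) while the pin is in a hole
- index_pin (a joint): height (m) of the 10 mm round-nosed spring pin: 0 fully home, 9 mm deep in the plate; clear from 0.010 up; stop at 0.024. Spring and weight pull it down with 9 N at 0, 10.5 N at the stop. Released within about 4 mm of a hole's centre it finds its way in
- pull_ring: slippery red round ring fixed on top of the pin, moves with it: 9 mm bar, 51 mm clear inside. Origin on the pin axis, at bench level with the pin home; x along the arm to the pivot, z up. Its lowest bar is centred 82 mm above the origin; it leans 40 degrees from upright, top away from the robot, so a finger pointing forward and 40 to 50 degrees below level passes through. Pin guide below: top at 66 mm
- ring_centre (a point): centre of the ring's opening (19 mm along the ring's x and 105 mm above the bench with the pin home)
- ring_top (a point): centre of the ring's top bar, the part to hook under (39 mm along the ring's x and 128 mm above the bench with the pin home)
- pin_axis (a point): point of the arm on the pin's axis, at the height of the plate's top, 220 mm from the pivot; it does not rise with the pin
- green_disc: green disc 18 mm across, 4 mm thick, fixed on the index plate, marks the wanted hole: 265 mm from the pivot, straight out from that hole (45 mm from the hole's centre). At random on the left or right of the middle
- white_disc: white disc, the same, at the hole on the other side: not wanted
- rivet_jar: loose bystander, leave alone: amber jar with black lid, 48 mm across, 60 mm tall, standing on the board's right part (robot's view)
- thread_spool: loose bystander, leave alone: blue spool, 40 mm across, 50 mm tall, standing on the board's left part
- glue_tin: loose bystander, leave alone: steel glue tin with paper label, 100 mm across, 115 mm tall
- glue_brush: loose bystander, leave alone: glue brush lying on the bench
- tack_hammer: loose bystander, leave alone: hammer lying on the bench
- tape_roll: loose bystander, leave alone: yellow roll of tape, 90 mm across, 25 mm tall
- wood_offcut: loose bystander, leave alone: wooden block 120 x 70 x 30 mm

How it is judged (in metres and radians):
On the way, in this order (a step that is already met when the one before it is completed fails the run):
1. the pin is pulled clear of the middle hole by a finger on the ring, with the arm still there (value of joint index_pin above 0.01 m and value of joint guide_arm between -0.06 and 0.06 rad and contact force between the fingers and pull_ring above 1 N), for 0.05 s.
2. the pin is home in the hole at the green disc (value of joint index_pin below 0.002 m and horizontal distance between pin_axis and green_disc below 0.05 m), for 0.2 s.
At the end, for the whole second after the job is handed in: the pin is fully home (within 2 mm) in the hole at the green disc (pin axis within 50 mm of the disc's centre, where 45 is exact and the next hole 68), and the arm is at rest (all of step 2 and velocity of joint guide_arm between -0.05 and 0.05 rad/s); the robot touches nothing.
It fails at once if the ring is pulled or gripped with more than 25 N (contact force between the fingers and pull_ring above 25 N).
It fails at once if the ring's top bar is taken between the fingers (distance between the grasp point and ring_top below 0.008 m).
It fails at once if the arm swings past the neighbouring hole (value of joint guide_arm above 0.33 rad or value of joint guide_arm below -0.33 rad).
It fails at once if the jar, spool, tin, brush, hammer, tape or wooden block is moved or lifted (20 mm) (distance of any of rivet_jar, thread_spool, glue_tin, glue_brush, tack_hammer, tape_roll, wood_offcut from where it was at the start of the episode above 0.02 m).
It also fails if it takes over 48 s, if anything falls off the work surface, if the arm or the gripper's body presses on something with over 40 N, if the wrist force passes 120 N, or if a joint passes its speed limit or range.

ROBOT

A 6-joint arm with a two-finger parallel gripper is mounted at the origin on the work surface. World frame = base frame: x ahead of the robot, y to its left, z up, the work surface at z = 0. Lengths are in mm, angles in rad, forces in N, time in s.
With the tool pointing down it reaches from about 300 to 775 mm from the base axis. Payload 14.6 kg.
Tool frame: the origin (TCP) lies between the finger pads; the fingertips stand 25 mm ahead of it and the grasp point (between the pads) lies 6 mm ahead of it; z points along the fingers, y is the line along which they close (so a half turn about z gives the same grasp; the last joint's range is limited). The gripper opens to 94 mm and grips with 3 to 60 N. Pads are 16 mm wide; open, the fingers measure 119 mm over their backs; the gripper's body (75 mm by 177 mm) begins 78 mm behind the grasp point.
Start: joints at [-1.317, 0.3, 1.521, -0, 1.321, -0.067], TCP at [173.422, -521.933, 230.446] pointing down, gripper open.
Joint ranges: [-3.03, 3.03], [-0.79, 2.21], [0.23, 2.52], [-1.04, 4.18], [0, 3.07], [-2.55, 2.55]. Speed limits (rad/s): [2.22, 2.22, 2.57, 3.14, 3.14, 3.14].

INTERFACE

Orientations are given as [roll, pitch, yaw] about the fixed x, y, z axes, in that order (R = Rz(yaw) Ry(pitch) Rx(roll)).
In Python, from cell import manip gives the robot as it stands. The module is installed in compiled form; this text tells all that it offers.
- The arm moves only by the tool step_arm, never from a script. Its argument "series" is one flat list of numbers, 5 for each row, row after row: the shift along the world's x, y, z in mm, then the turn about the world's z in rad, then the closure, from 0 (fully open) to 1 (shut). In form: [dx, dy, dz, spin, jaw, dx, dy, dz, spin, jaw, ...]. A call has 1 to 20 rows; each row shifts and turns the commanded pose from where the row before left it; what a row does not reach is not made up. A row lasts 1/8 s, in which the tool goes at most 62.5 mm and 10.7 degrees, less where a joint would pass 70% of its speed; a pose out of reach is approached as far as the arm can. A call is refused whole if a number of a shift passes 62.5 or a number of a turn 0.188, either way. A call with a gripper value outside its range is refused whole. The fingers move at their own pace and stop on an object; "squeeze" is the grip in N (left out, the last holds). Time passes only in rows, so rows that do not move let the fingers close. It gives the time, the measured TCP pose, the force, the opening and the grip force at its end, in the units of the state.
- manip.read_state(): the state, without advancing time (a new reading comes with each control period).
- manip.camera(name): name is "side" or "top" or "wrist"; returns (picture, depth): 384x512x3 uint8, blue, green, red; 384x512 float32, mm along the optical axis (not along the pixel's ray), 0 where there is no reading.
- manip.camera_info(name): a dict with "fovy" (degrees; the focal length in pixels is half the picture's height over the tangent of half this angle, whatever the lens; pixels are square), "cx", "cy" (the principal point, pixels), "eye" and "orientation" of the camera in the world. Camera axes: x right, y down, z forward; pixel columns grow to the right and rows downward; lengths in mm; the calibration is good to about 2 mm. A picture is of the moment at which its call begins: read the wrist's pose just before it. camera_info takes no time and is no camera call; for the wrist camera it gives the pose at the moment of the call.
- manip.sign_off(): hands the job in; it is judged then, once.
The state is a dict: "clock": time; "joints": joint angles; "qd": joint speeds; "effort": joint torques, N m; "eef_pos": TCP position; "eef_rot": TCP orientation; "wrist_force": force on the tool from outside, world axes, zero at the start; "moment": the same for the moment, N m; "finger_gap": finger opening in mm; "finger_force": force on a finger pad.
Only numpy, scipy, OpenCV 4.12 (cv2) and the standard library are available. Lean on these libraries where they do the work, as an engineer would, in place of code of your own. Each camera call takes 0.05 s, during which the arm holds its last target. There are 200 camera calls.

## Working session

There is one attempt and no reset: what is moved stays moved. The work goes in short steps, Python scripts to look and compute and a tool call to move; the robot and the scene stay as the last step left them, time stands still between calls to the robot, and variables do not carry over. Pictures are saved under pics/ and viewed, at most 10 in all, crops included, and the job is handed in when it is done.

Besides the shell and the picture viewer there is one more tool, called after "Request:" as name(argument=value, ...), one argument or row to a line, values as JSON. step_arm: Moves the arm, as the interface text tells. Its arguments: {"type":"object","properties":{"series":{"type":"array"},"squeeze":{"type":"number"}},"required":["series"]}

```bash
mkdir -p pics
cat > h.py <<'E'
import numpy as np, cv2
from cell import manip
from scipy.spatial.transform import Rotation as Ro
def cam(n):
    i=manip.camera_info(n); im,d=manip.camera(n); return im,d,i
def rot(i):
    o=np.array(i["orientation"],float)
    return o if o.shape==(3,3) else (Ro.from_euler('xyz',o).as_matrix() if o.size==3 else Ro.from_quat(o).as_matrix())
def ray(i,u,v,shape=(384,512)):
    f=shape[0]/2/np.tan(np.radians(i["fovy"])/2)
    return np.array(i["eye"],float), rot(i)@np.array([(u-i["cx"])/f,(v-i["cy"])/f,1.0])
def onz(i,u,v,z):
    e,r=ray(i,u,v); return e+r*(z-e[2])/r[2]
def pt(i,d,u,v):
    e,r=ray(i,u,v); return e+r*d[int(round(v)),int(round(u))]
def cross(a,b):
    (e1,r1),(e2,r2)=a,b
    s=np.linalg.lstsq(np.c_[r1,-r2],e2-e1,rcond=None)[0]
    p,q=e1+s[0]*r1,e2+s[1]*r2; return (p+q)/2,np.linalg.norm(p-q)
def blobs(im,lo,hi,amin=15):
    h=cv2.cvtColor(im,cv2.COLOR_BGR2HSV); m=cv2.inRange(h,lo,hi)
    if lo[0]==0 and hi[0]<=10: m|=cv2.inRange(h,(172,lo[1],lo[2]),(180,255,255))
    n,l,s,c=cv2.connectedComponentsWithStats(m)
    return [(c[k].round(1),s[k]) for k in range(1,n) if s[k][4]>=amin],m
E
python3 - <<'E'
from h import *
print(manip.read_state())
for n in("top","side"):
    im,d,i=cam(n); print(n,i); cv2.imwrite(f"pics/{n}0.png",im)
    np.save(n+"_d.npy",d)
    for nm,lo,hi in(("red",(0,130,60),(8,255,255)),("green",(40,80,50),(85,255,255))):
        for c,s in blobs(im,lo,hi)[0]: print(nm,c,s,pt(i,d,*c).round(1))
E
```

```text
{'clock': 0.0, 'joints': array([-1.31663744e+00,  3.00483628e-01,  1.52157832e+00, -7.75064083e-06,
        1.32068932e+00, -6.65797983e-02]), 'qd': array([ 5.81616757e-04,  6.02507634e-04,  1.68988263e-05, -6.01859347e-04,
       -1.72226967e-03, -1.20761386e-03]), 'effort': array([ 4.30283990e-05, -5.31807482e+01, -3.52731550e+01,  7.08829123e-02,
        2.44949665e-02, -1.29725327e-04]), 'eef_pos': array([ 173.34512295, -521.72590017,  229.88060775]), 'eef_rot': array([-3.14043611e+00, -6.95923592e-05,  3.20740568e-01]), 'wrist_force': array([-0.35849738,  0.21870105, -0.46762221]), 'moment': array([-0.00652987,  0.0287696 ,  0.06122723]), 'finger_force': 0.0, 'finger_gap': 94.41379102651766}
top {'fovy': 51.34422060453173, 'cx': 257.29111846023676, 'cy': 190.2579138205647, 'eye': array([4.69197798e+02, 1.08093776e+00, 1.30136027e+03]), 'orientation': array([-3.06294201, -0.017295  , -1.54775368])}
red [482.3 190.4] [475 185  15  11  84] [ 578.6 -690.3  121.7]
red [225.7 197.5] [215 190  22  16  96] [543.9  81.   37.5]
green [ 32.2 232.5] [  9 207  45  52 836] [419.5 688.5  22. ]
green [242.4 218.4] [241 217   4   4  15] [479.2  26.6  32. ]
green [  1.9 245.7] [  0 239   6  13  55] [390.5 660.  219.1]
side {'fovy': 53.1533417584914, 'cx': 255.87914910448256, 'cy': 196.56343151573154, 'eye': array([470.65964672, 934.10123761, 884.86181383]), 'orientation': array([-2.27868717, -0.01865989, -3.0532894 ])}
red [282.   75.5] [ 209   60  147   34 3385] [  491.2 -1115.6    18.1]
red [363.9  69.7] [361  68   6   5  21] [   44.2 -1172.     52.5]
red [361.2  83.2] [356  72  11  22 146] [   55.  -1115.9    -1.4]
red [252.7 208.9] [246 199  15  21 121] [548.2  -4.4  24.9]
green [273.3 216.3] [271 215   5   4  15] [478.1  32.   32.6]
```

View pics/top0.png

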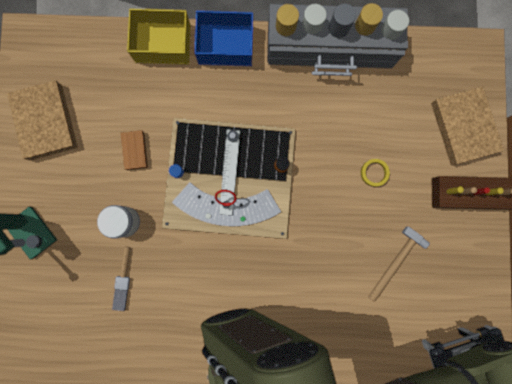

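View pics/side0.png

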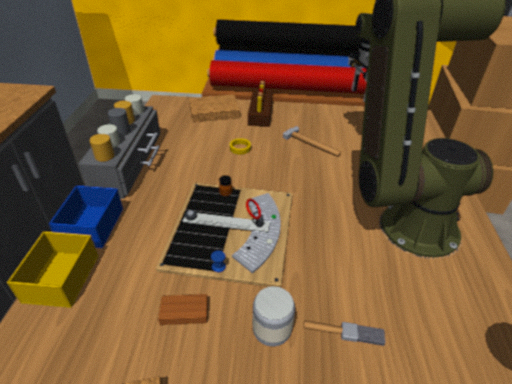

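The top view shows the red ring at about (226,197), the pivot at (233,135) and the green disc at (242,218). The green disc is on the robot's right, so the swing is positive. In the side view the ring is at (253,209) and the green disc at (273,216). The tin (118,222), jar and spool are clear of the ring.

Next I'll measure the geometry and look at the fingers.

Run:
```python
from h import *
ti=manip.camera_info("top"); si=manip.camera_info("side")
t=cv2.imread("pics/top0.png"); s=cv2.imread("pics/side0.png")
print("green",cross(ray(ti,242.4,218.4),ray(si,273.3,216.3)), onz(ti,242.4,218.4,32),onz(si,273.3,216.3,32))
print("pivot top",onz(ti,233,135,50),"side", onz(si,191,216,50))
# ring extents
for n,im,i in(("t",t,ti),("s",s,si)):
    b,m=blobs(im,(0,130,60),(8,255,255)); 
    c=[x for x in b if (abs(x[0][0]-(226 if n=='t' else 253))<12 and abs(x[0][1]-200)<20)][0]
    x,y,w,h,_=c[1]; mm=np.zeros_like(m); mm[y:y+h,x:x+w]=m[y:y+h,x:x+w]
    cs,_=cv2.findContours(mm,0,1); e=cv2.fitEllipse(max(cs,key=cv2.contourArea)); print(n,e)
    globals()['e'+n]=e[0]
print("ring",cross(ray(ti,*et),ray(si,*es)))
im,d,i=cam("wrist"); print(i, manip.read_state()["eef_pos"]); 
a=cv2.resize(t[110:250,150:310],None,fx=3.5,fy=3.5,interpolation=cv2.INTER_CUBIC)[:384]
sc=cv2.resize(t[100:260,150:320],(544,512)); 
cv2.imwrite("pics/w0.png",im); cv2.imwrite("pics/tcrop.png",sc)
dd=d.copy(); print("near px", [(r,c,dd[r,c]) for r in range(0,384,60) for c in range(0,512,60) if 0<dd[r,c]<250])
```

```text
green (array([478.6861143 ,  26.63973119,  27.55985137]), np.float64(1.0209254308687334)) [479.16173927  26.55115262  32.        ] [478.13670548  31.3434632   32.        ]
pivot top [742.32368319  62.86224913  50.        ] side [735.75429588  76.95852401  50.        ]
t ((225.33380126953125, 197.21791076660156), (14.738348960876465, 20.760639190673828), 102.14372253417969)
s ((252.90606689453125, 208.7419891357422), (11.73725414276123, 21.25283432006836), 151.8100128173828)
ring (array([540.86521782,  78.07220411, 101.21057575]), np.float64(0.12334344910702714))
{'fovy': 60.32969929403, 'cx': 254.51081242661348, 'cy': 188.15937239627183, 'eye': array([ 240.02259388, -498.459801  ,  384.49258961]), 'orientation': array([ 2.89556393e+00,  1.01292024e-03, -1.24837183e+00])} [ 173.38663801 -521.76744894  230.05710286]
near px [(240, 360, np.float32(154.03847)), (300, 0, np.float32(66.02225)), (300, 60, np.float32(74.5728)), (300, 120, np.float32(75.19754)), (300, 180, np.float32(75.23807)), (300, 240, np.float32(74.85642)), (300, 300, np.float32(73.99914)), (300, 360, np.float32(74.260056)), (300, 420, np.float32(75.62655)), (300, 480, np.float32(70.960014)), (360, 0, np.float32(67.23935)), (360, 60, np.float32(81.1291)), (360, 420, np.float32(97.252884)), (360, 480, np.float32(70.26711))]
```

View pics/w0.png

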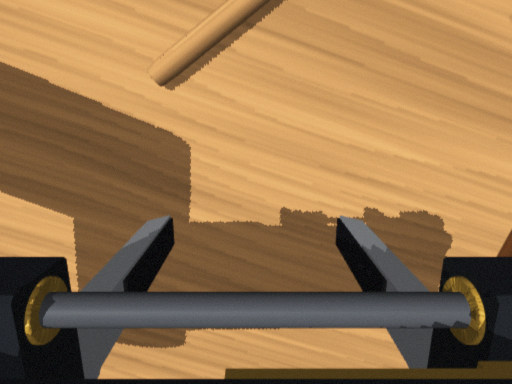

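View pics/tcrop.png

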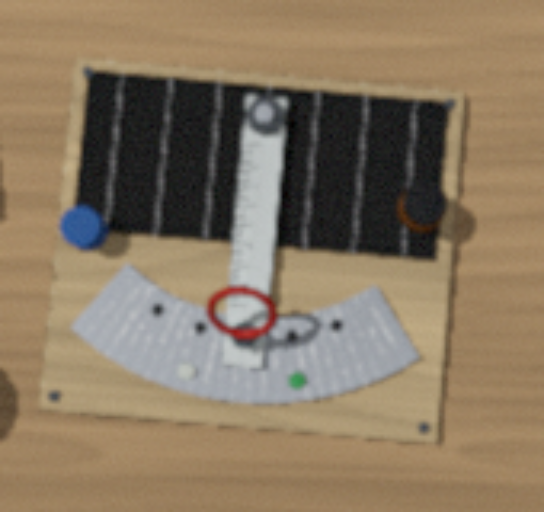

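The pivot is at about (742,63), the ring centre at (541,78,102) and the green disc at (479,27). These agree with each other: 201 mm from pivot to ring and 265 mm to the disc, with the board turned about -0.075 rad. The fingers are straight prisms, and the hook needs a tilted tool, which the rows don't offer directly. I'll see how the arm behaves at its reach limit, in free space.

Request:
step_arm(
  series=[15, -58, 0, 0, 1, 15, -58, 0, 0, 1, 15, -58, 0, 0, 1, 15, -58, 0, 0, 1, 15, -58, 0, 0, 1, 15, -58, 0, 0, 1],
)

```text
clock: 0.9
eef_pos: [242.7, -795.2, 223.4]
eef_rot: [3.122, 0.0, 0.321]
wrist_force: [24.4, -82.3, 79.2]
finger_gap: 37.4
finger_force: 0.0
```

Request:
step_arm(
  series=[0, 0, 0, 0, 1, 5, -20, 0, 0, 1, 5, -20, 0, 0, 1, 5, -20, 0, 0, 1, 0, 0, 0, 0, 1],
)

```text
clock: 1.52
eef_pos: [243.5, -808.7, 211.0]
eef_rot: [3.083, 0.002, 0.321]
wrist_force: [-0.1, -0.0, 0.0]
finger_gap: 0.3
finger_force: 0.0
```

Run:
```python
from h import *
s=manip.read_state(); print(s["joints"].round(3),s["eef_pos"].round(1),s["eef_rot"].round(4),s["wrist_force"].round(1),s["clock"])
```

```text
[-1.322  1.127  0.235  0.003  1.721 -0.072] [ 243.5 -808.7  211. ] [3.0828e+00 1.6000e-03 3.2060e-01] [-0.1 -0.   0. ] 1.525
```

Request:
step_arm(
  series=[14, -58, 0, 0, 1, 14, -58, 0, 0, 1, 14, -58, 0, 0, 1, 14, -58, 0, 0, 1, 14, -58, 0, 0, 1, 0, 0, 0, 0, 1],
)

```text
clock: 2.28
eef_pos: [246.2, -866.7, 153.4]
eef_rot: [2.914, 0.008, 0.32]
wrist_force: [-0.5, -0.2, 0.5]
finger_gap: 0.1
finger_force: 0.0
```

```bash
cat > st.py <<'E'
from h import *
s=manip.read_state(); R=Ro.from_euler('xyz',s["eef_rot"]).as_matrix()
print(s["joints"].round(3),s["eef_pos"].round(1),s["eef_rot"].round(4),s["wrist_force"].round(1),s["clock"]); print("z",R[:,2].round(3),"y",R[:,1].round(3),"tip",(s["eef_pos"]+25*R[:,2]).round(1))
E
python3 st.py
```

```text
[-1.338  1.203  0.235  0.012  1.476 -0.087] [ 246.2 -866.7  153.4] [2.9138 0.0079 0.3196] [-0.5 -0.2  0.5] 2.275
z [ 0.064 -0.217 -0.974] y [ 0.308 -0.924  0.226] tip [ 247.8 -872.2  129.1]
```

The tilt builds up at the reach limit and points outward, which is the direction needed. I'll continue while pushing up as well.

Request:
step_arm(
  series=[18, -50, 30, 0, 1, 18, -50, 30, 0, 1, 18, -50, 30, 0, 1, 18, -50, 30, 0, 1, 18, -50, 30, 0, 1, 18, -50, 30, 0, 1, 18, -50, 30, 0, 1, 18, -50, 30, 0, 1],
)

```text
clock: 3.28
eef_pos: [278.4, -894.8, 283.7]
eef_rot: [2.631, 0.015, 0.317]
wrist_force: [0.2, -0.4, 1.0]
finger_gap: 0.3
finger_force: 0.0
```

```bash
python3 st.py
```

```text
[-1.312  1.076  0.236  0.016  1.32  -0.062] [ 278.4 -894.8  283.7] [2.6312 0.0154 0.317 ] [ 0.2 -0.4  1. ] 3.275
z [ 0.14  -0.468 -0.872] y [ 0.279 -0.827  0.488] tip [ 281.9 -906.5  261.9]
```

Request:
step_arm(
  series=[16, -50, 20, 0, 1, 16, -50, 20, 0, 1, 16, -50, 20, 0, 1, 16, -50, 20, 0, 1, 16, -50, 20, 0, 1, 16, -50, 20, 0, 1, 16, -50, 20, 0, 1, 16, -50, 20, 0, 1, 0, 0, 0, 0, 1, -8, 30, 0, 0, 1],
)

```text
clock: 4.53
eef_pos: [289.7, -921.5, 314.5]
eef_rot: [2.38, 0.019, 0.314]
wrist_force: [0.3, -1.9, -0.1]
finger_gap: 0.1
finger_force: 0.0
```

```bash
python3 st.py
```

```text
[-1.31   0.958  0.461  0.029  0.961 -0.068] [ 289.7 -921.5  314.5] [2.3802 0.0188 0.3144] [ 0.3 -1.9 -0.1] 4.525
z [ 0.2   -0.66  -0.724] y [ 0.236 -0.684  0.69 ] tip [ 294.7 -938.   296.4]
```

The tilt stays at about 46° below level after backing off. I'll retract, then swing round to the ring at a safe height.

Request:
step_arm(
  series=[-8, 25, 0, 0, 1, -15, 48, 0, 0, 1, -15, 48, 0, 0, 1, -15, 48, 0, 0, 1, -15, 48, 0, 0, 1, -15, 48, 0, 0, 1, -15, 48, 0, 0, 1, -15, 48, 0, 0, 1, -8, 26, 0, 0.03, 1, 31, 33, 0, 0.075, 1, 31, 33, 0, 0.075, 1, 31, 33, 0, 0.075, 1, 31, 33, 0, 0.075, 1, 31, 33, 0, 0.075, 1, 31, 33, 0, 0.075, 1, 31, 33, 0, 0.075, 1, 31, 33, 0, 0.075, 1, 31, 33, 0, 0.075, 1, 31, 33, 0, 0.075, 1],
)

```text
clock: 6.9
eef_pos: [481.7, -209.5, 319.4]
eef_rot: [2.377, 0.019, 1.097]
wrist_force: [0.9, -0.2, -0.1]
finger_gap: 0.5
finger_force: 0.0
```

```bash
python3 st.py
```

```text
[-0.474 -0.17   1.973 -0.025  0.574  0.008] [ 481.7 -209.5  319.4] [2.3766 0.0189 1.0973] [ 0.9 -0.2 -0.1] 6.9
z [ 0.61  -0.328 -0.721] y [ 0.648 -0.317  0.692] tip [ 496.9 -217.7  301.3]
```

Request:
step_arm(
  series=[-1, 36, -10, 0.052, 1, -1, 37, -10, 0.052, 1, -1, 37, -10, 0.052, 1, -2, 37, -10, 0.052, 1, -2, 37, -11, 0.052, 1, -2, 37, -11, 0.052, 1, -2, 37, -11, 0.052, 1, -2, 34, -11, 0.054, 1, 0, 0, 0, 0, 1],
)

```text
clock: 8.02
eef_pos: [467.5, 82.4, 234.4]
eef_rot: [2.378, 0.019, 1.515]
wrist_force: [0.2, 0.5, -0.5]
finger_gap: -0.0
finger_force: 0.0
```

```bash
python3 st.py
python3 - <<'E'
from h import *
im,d,i=cam("wrist"); cv2.imwrite("pics/w1.png",im)
for c,s in blobs(im,(0,130,60),(8,255,255))[0]: print(c,s,d[int(c[1]),int(c[0])])
im,d,i=cam("side"); cv2.imwrite("pics/s1.png",cv2.resize(im[130:290,150:350],(750,600)))
E
```

```text
[ 0.192 -0.183  2.191 -0.456  0.428  0.588] [467.5  82.4 234.4] [2.3782 0.0191 1.5154] [ 0.2  0.5 -0.5] 8.025
z [ 0.69  -0.052 -0.722] y [ 0.722 -0.027  0.691] tip [484.7  81.1 216.3]
[216.9 181. ] [ 180  145   74   72 1872] 389.50522
```

View pics/w1.png

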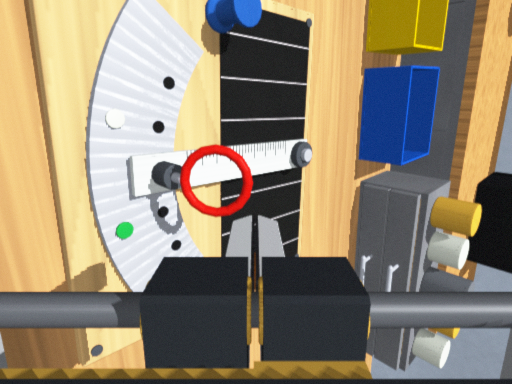

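The wrist view shows the red ring face-on at (217,181), the finger tips at (255,220), the green disc at (124,230) and the neighbouring holes at (163,211) and (158,127). I'll triangulate the ring against the fixed views.

```bash
python3 - <<'E'
from h import *
im,d,i=cam("wrist"); s=manip.read_state()
b,m=blobs(im,(0,130,60),(8,255,255)); x,y,w,h,_=max(b,key=lambda q:q[1][4])[1]
cs,_=cv2.findContours(m,0,1); e=cv2.fitEllipse(max(cs,key=cv2.contourArea)); print(e)
ti=manip.camera_info("top"); si=manip.camera_info("side")
for n,(j,p) in dict(top=(ti,(225.3,197.2)),side=(si,(252.9,208.7))).items(): print(n,cross(ray(i,*e[0]),ray(j,*p)))
P=np.array([pt(i,d,u,v) for v,u in zip(*np.nonzero(cv2.erode(m,np.ones((3,3)))))]); P=P[P[:,2]>60]
print("depth mean",P.mean(0),P.min(0),P.max(0))
c,_=cv2.minEnclosingCircle(np.float32([[0,0],[1,1]]))
n=np.linalg.svd(P-P.mean(0),full_matrices=False)[2][2]; print("normal",n.round(3))
g=max(blobs(im,(40,80,50),(85,255,255))[0],key=lambda q:q[1][4]); print("green",g[0],onz(i,*g[0],32))
E
python3 st.py
```

```text
((214.822265625, 178.5677947998047), (69.0412826538086, 73.83390045166016), 129.9698486328125)
top (array([541.37944633,  78.98084749, 104.81034634]), np.float64(2.400430639990213))
side (array([541.14024567,  80.62032248, 104.72580319]), np.float64(1.8767177692385835))
depth mean [538.46177331  80.8559017  110.87162306] [365.36388767  48.06205266  83.1731193 ] [561.86334138 160.8088197  345.49513196]
normal [-0.878 -0.449  0.163]
green [123.  228.3] [478.40335818  28.61763437  32.        ]
[ 0.188 -0.185  2.19  -0.455  0.428  0.586] [468.1  80.6 235.3] [2.3768 0.0188 1.5117] [ 0.6 -1.1  0.1] 8.175
z [ 0.69  -0.054 -0.721] y [ 0.721 -0.03   0.692] tip [485.3  79.3 217.3]
```

Request:
step_arm(
  series=[6, 1, -19, 0, 1, 5, 1, -19, 0, 1, 5, 1, -19, 0, 1, 5, 0, -19, 0, 1, 0, 0, 0, 0, 1],
)

```text
clock: 8.8
eef_pos: [488.8, 83.1, 158.2]
eef_rot: [2.379, 0.02, 1.511]
wrist_force: [-0.1, 0.0, 0.7]
finger_gap: 0.3
finger_force: 0.0
```

```bash
python3 st.py
python3 - <<'E'
from h import *
im,d,i=cam("wrist"); cv2.imwrite("pics/w2.png",im)
E
```

```text
[ 0.184  0.015  2.225 -0.866  0.239  1.017] [488.8  83.1 158.2] [2.379  0.0196 1.5108] [-0.1  0.   0.7] 8.8
z [ 0.689 -0.056 -0.723] y [ 0.723 -0.03   0.691] tip [506.1  81.7 140.1]
```

View pics/w2.png

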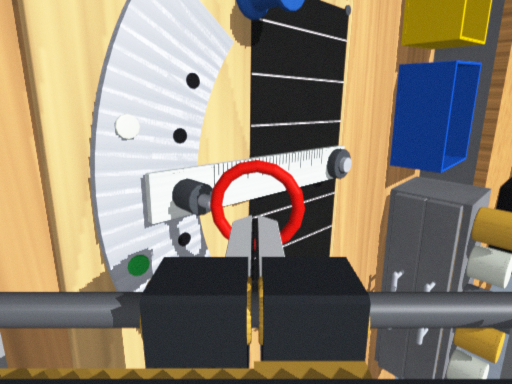

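The tips are lined up behind the ring's opening, with the ring centre at about (257,203). However, joint 5 is nearing zero, the wrist singularity. I'll fit the planar kinematics from the states logged so far and choose a tilt that keeps clear of it.

```bash
cat > kin.py <<'E'
import numpy as np
from scipy.optimize import least_squares
S=np.array([[549.8,229.9,.3005,1.5216,1.3207],[844.6,211,1.127,.235,1.721],[901,153.4,1.203,.235,1.476],[937.1,283.7,1.076,.236,1.32],[966,314.5,.958,.461,.961],[525.3,319.4,-.17,1.973,.574]])
A=[];b=[]
for r,z,a,e,w in S:
    p=a+e;q=p+w
    A+=[[1,0,np.sin(a),np.sin(p),np.cos(p),np.sin(q)],[0,1,np.cos(a),np.cos(p),-np.sin(p),np.cos(q)]];b+=[r,z]
x,*_=np.linalg.lstsq(np.array(A),np.array(b),rcond=None)
if __name__=="__main__":
    print(x.round(1),(np.array(A)@x-b).round(1))
    def fk(j,q): a,p=j[0],j[0]+j[1]; return np.array([x[0]+x[2]*np.sin(a)+x[3]*np.sin(p)+x[4]*np.cos(p)+x[5]*np.sin(q), x[1]+x[2]*np.cos(a)+x[3]*np.cos(p)-x[4]*np.sin(p)+x[5]*np.cos(q)])
    c=np.array([547.,105.])
    for T in (25,30,35,40,45,50):
        t=np.radians(T); d=np.array([np.sin(t),-np.cos(t)]); q=np.pi-t
        for nm,P in dict(standoff=c-75*d,insert=c+5*d,lift=c+5*d+[0,35]).items():
            s=least_squares(lambda j:fk(j,q)-P,[.1,2.1],x_scale=.1); print(T,nm,s.x.round(2),"j5",round(q-s.x.sum(),2),round(s.cost,2))
E
python3 kin.py
```

```text
[  0.7 220.7 424.2 447.8  40.4 245.5] [-0.1  0.1  0.1  0.1  0.2 -0.1 -0.1 -0.3 -0.1  0.3  0.1 -0.1]
25 standoff [0.08 1.98] j5 0.64 0.0
25 insert [0.28 1.95] j5 0.48 0.0
25 lift [0.22 1.93] j5 0.56 0.0
30 standoff [0.05 2.05] j5 0.52 0.0
30 insert [0.26 2.01] j5 0.35 0.0
30 lift [0.19 1.99] j5 0.44 0.0
35 standoff [0.02 2.13] j5 0.39 0.0
35 insert [0.25 2.06] j5 0.23 0.0
35 lift [0.18 2.04] j5 0.32 0.0
40 standoff [0.   2.19] j5 0.25 0.0
40 insert [0.24 2.11] j5 0.09 0.0
40 lift [0.17 2.09] j5 0.19 0.0
45 standoff [-0.01  2.26] j5 0.1 0.0
45 insert [0.25 2.15] j5 -0.04 0.0
45 lift [0.17 2.14] j5 0.05 0.0
50 standoff [-0.    2.32] j5 -0.05 0.0
50 insert [0.26 2.19] j5 -0.18 0.0
50 lift [0.17 2.18] j5 -0.08 0.0
```

The model fits to 0.3 mm. The singularity is avoided if the tool's azimuth is slightly to the left of the base azimuth, because joint 4 then has room to turn positive. I'll back up, spin +0.38, and come in on the new line.

Request:
step_arm(
  series=[-9, -2, 36, 0, 1, -10, -5, 40, 0.05, 1, 0, -8, 0, 0.08, 1, 0, -9, 0, 0.09, 1, 0, -9, 0, 0.09, 1, 0, 0, 0, 0.07, 1, 6, 2, -19, 0, 1, 5, 2, -19, 0, 1, 5, 2, -19, 0, 1, 5, 1, -18, 0, 1, 0, 0, 0, 0, 1],
)

```text
clock: 10.22
eef_pos: [491.8, 66.2, 148.7]
eef_rot: [2.393, 0.02, 1.795]
wrist_force: [0.8, -0.0, 0.1]
finger_gap: 0.8
finger_force: 0.0
```

```bash
python3 st.py
```

```text
[-0.012  0.021  2.241  0.803  0.204 -0.98 ] [491.8  66.2 148.7] [2.3929 0.0199 1.7951] [ 0.8 -0.   0.1] 10.225
z [ 0.667  0.137 -0.732] y [0.711 0.176 0.681] tip [508.5  69.6 130.4]
```

Request:
step_arm(
  series=[-1, -2, 11, 0, 1, 0, 0, 0, 0, 1, 8, 2, -9, 0, 1, 8, 2, -9, 0, 1, 0, 0, 0, 0, 1],
)

```text
clock: 10.85
eef_pos: [506.8, 68.3, 141.4]
eef_rot: [2.393, 0.02, 1.795]
wrist_force: [-0.8, -0.0, 0.3]
finger_gap: 0.2
finger_force: 0.0
```

```bash
python3 st.py;  python3 - <<'E'
from h import *
im,d,i=cam("wrist"); cv2.imwrite("pics/w3.png",im)
E
```

```text
[-0.006  0.072  2.21   0.86   0.186 -1.035] [506.8  68.3 141.4] [2.3932 0.0203 1.795 ] [-0.8 -0.   0.3] 10.85
z [ 0.667  0.137 -0.733] y [0.711 0.176 0.68 ] tip [523.5  71.7 123.1]
```

View pics/w3.png

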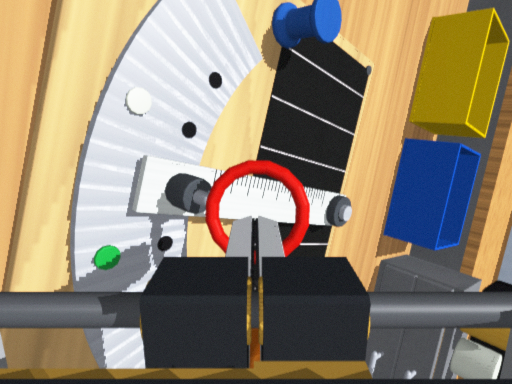

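The tips at (255,220) are just short of the ring plane and head through the opening, whose centre is at (257,212). I'll push them through.

Request:
step_arm(
  series=[9, 1.5, -9.5, 0, 1, 9, 1.5, -9.5, 0, 1, 9, 1.5, -9.5, 0, 1, 9, 1.5, -9.5, 0, 1, 0, 0, 0, 0, 1],
)

```text
clock: 11.52
eef_pos: [542.7, 74.3, 103.5]
eef_rot: [2.393, 0.02, 1.795]
wrist_force: [0.1, -0.3, -0.0]
finger_gap: 0.6
finger_force: 0.0
```

```bash
python3 st.py
```

```text
[ 0.011  0.233  2.141  1.358  0.133 -1.528] [542.7  74.3 103.5] [2.3932 0.0202 1.795 ] [ 0.1 -0.3 -0. ] 11.525
z [ 0.667  0.137 -0.733] y [0.711 0.176 0.68 ] tip [559.4  77.7  85.2]
```

No contact so far. Now I'll lift slowly until the ring loads.

Request:
step_arm(
  series=[0, 0, 4, 0, 1, 0, 0, 4, 0, 1, 0, 0, 4, 0, 1, 0, 0, 2, 0, 1, 0, 0, 0, 0, 1],
)

```text
clock: 12.15
eef_pos: [542.5, 74.3, 117.7]
eef_rot: [2.393, 0.02, 1.795]
wrist_force: [-2.1, 1.8, -0.2]
finger_gap: 0.5
finger_force: 1.0
```

Request:
step_arm(
  series=[0, 0, 1, 0, 1, 0, 0, 1, 0, 1, 0, 0, 1, 0, 1, 0, 0, 0, 0, 1],
)

```text
clock: 12.65
eef_pos: [542.1, 74.3, 119.7]
eef_rot: [2.395, 0.02, 1.795]
wrist_force: [-5.8, 0.0, -6.1]
finger_gap: 0.5
finger_force: 4.2
```

Request:
step_arm(
  series=[0, 0, 1, 0, 1, 0, 0, 1, 0, 1, 0, 0, 1, 0, 1, 0, 0, 0, 0, 1],
)

```text
clock: 13.15
eef_pos: [541.6, 74.6, 122.1]
eef_rot: [2.396, 0.019, 1.796]
wrist_force: [-6.3, 2.3, -8.8]
finger_gap: 0.6
finger_force: 5.5
```

The pin's load has been taken up (11 N in total). I'll keep lifting to about 14 mm.

Request:
step_arm(
  series=[0, 0, 2, 0, 1, 0, 0, 2, 0, 1, 0, 0, 2, 0, 1, 0, 0, 0, 0, 1],
)

```text
clock: 13.65
eef_pos: [541.5, 74.5, 128.0]
eef_rot: [2.397, 0.019, 1.796]
wrist_force: [-6.9, 0.9, -10.8]
finger_gap: 0.6
finger_force: 5.7
```

Request:
step_arm(
  series=[0, 0, 2, 0, 1, 0, 0, 2, 0, 1, 0, 0, 2, 0, 1, 0, 0, 0, 0, 1],
)

```text
clock: 14.15
eef_pos: [541.4, 74.5, 133.9]
eef_rot: [2.397, 0.019, 1.796]
wrist_force: [-7.7, 1.0, -9.0]
finger_gap: 0.3
finger_force: 5.9
```

```bash
python3 st.py
cat > ring.py <<'E'
from h import *
r={}
for n in("top","side"):
    im,d,i=cam(n); b,m=blobs(im,(0,130,60),(8,255,255),10)
    ok=[x for x in b if abs(x[0][0]-(226 if n=='top' else 253))<25 and abs(x[0][1]-200)<25]
    mm=np.zeros_like(m)
    for c,(x,y,w,h,_) in ok: mm[y:y+h,x:x+w]|=m[y:y+h,x:x+w]
    P=np.argwhere(mm)[:,::-1].astype(np.int32); e=cv2.minAreaRect(P); print(n,e)
    r[n]=ray(i,*e[0])
    cv2.imwrite("pics/%s_%.0f.png"%(n,manip.read_state()["clock"]*10),cv2.resize(im[130:270,170:320],(640,597),interpolation=cv2.INTER_CUBIC))
print(cross(r["top"],r["side"]))
E
python3 ring.py; ls pics
```

```text
[ 0.011  0.163  2.126  0.845  0.175 -1.008] [541.4  74.5 133.9] [2.397  0.0192 1.796 ] [-7.7  1.  -9. ] 14.15
z [ 0.664  0.138 -0.735] y [0.714 0.177 0.678] tip [558.   77.9 115.5]
top ((0.0, 0.0), (0.0, 0.0), 0.0)
side ((252.3343048095703, 205.64918518066406), (21.481201171875, 10.777765274047852), 48.012786865234375)
(array([670.55083738, 479.72731009, 577.6644415 ]), np.float64(364.3513082338666))
s1.png
side0.png
side_142.png
tcrop.png
top0.png
top_142.png
w0.png
w1.png
w2.png
w3.png
```

The pin is up about 13 mm and clear: the side view shows a 3.3 px rise. I'll swing towards the green disc (−y).

Request:
step_arm(
  series=[0, -1, 1, 0, 1, 0, -2, 0, 0, 1, 0, -3, 0, 0, 1, 0, -4, 0, 0, 1, 0, -4, 0, 0, 1, 0, -4, 0, 0, 1, 0, -4, 0, 0, 1, 0, -3, 0, 0, 1, 0, -2, 0, 0, 1, 0, -1, 0, 0, 1, 0, 0, 0, 0, 1],
)

```text
clock: 15.62
eef_pos: [541.6, 46.3, 134.9]
eef_rot: [2.397, 0.02, 1.795]
wrist_force: [-7.2, -0.2, -10.7]
finger_gap: 0.4
finger_force: 6.0
```

```bash
python3 st.py; python3 ring.py;  python3 - <<'E'
from h import *
im,d,i=cam("wrist"); cv2.imwrite("pics/w4.png",im)
E
```

```text
[-0.064  0.157  2.13   0.963  0.22  -1.178] [541.6  46.3 134.9] [2.3965 0.0196 1.7954] [ -7.2  -0.2 -10.7] 15.625
z [ 0.664  0.137 -0.735] y [0.714 0.177 0.678] tip [558.2  49.7 116.5]
top ((0.0, 0.0), (0.0, 0.0), 0.0)
side ((253.1463623046875, 198.68296813964844), (21.55198097229004, 8.745731353759766), 51.34019470214844)
(array([668.4485031 , 473.67468475, 584.53928856]), np.float64(360.5297795582086))
```

View pics/w4.png

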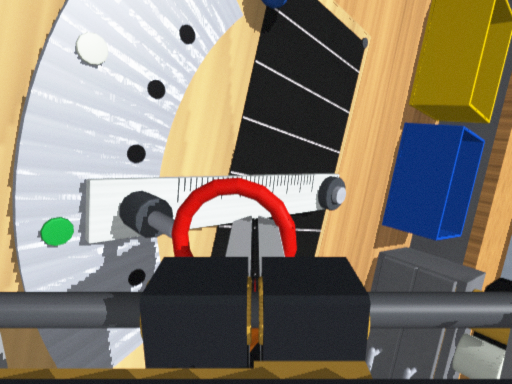

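The arm has swung. The rule's outer end is at (90,180)–(90,243), the green disc at (57,231), and the hole beyond at (135,278) is still free. I'll compute the remaining angle.

```bash
cat > ang.py <<'E'
from h import *
im,d,i=cam("wrist"); h=cv2.cvtColor(im,cv2.COLOR_BGR2HSV)
g=max(blobs(im,(40,80,50),(85,255,255))[0],key=lambda q:q[1][4])[0]; G=onz(i,*g,32)
pv=np.array([742,63.])
az=lambda p:np.arctan2(pv[1]-p[1],pv[0]-p[0])
# rule points from depth: world z within 37..43, inside a sector 215..260 mm from pivot
v,u=np.nonzero(d>0); f=192/np.tan(np.radians(i["fovy"])/2)
C=np.c_[(u-i["cx"])/f,(v-i["cy"])/f,np.ones(len(u))]*d[v,u][:,None]
W=C@rot(i).T+i["eye"]; r=np.hypot(*(W[:,:2]-pv).T)
pl=W[(abs(W[:,2]-28)<2.5)&(r>200)&(r<270)]; 
k=(abs(W[:,2]-40)<3)&(r>60)&(r<255); Q=W[k]; 
A=np.arctan2(pv[1]-Q[:,1],pv[0]-Q[:,0]); rr=np.hypot(*(Q[:,:2]-pv).T)
print("G",G.round(1),"azG",az(G).round(4),"dist",np.hypot(*(G[:2]-pv)).round(1),"plate z",np.median(pl[:,2]).round(1) if len(pl) else None)
for a,b in((100,130),(130,160),(225,235),(235,245),(245,252)):
    s=(rr>a)&(rr<b)
    if s.sum()>20:
        lo,hi=np.percentile(A[s],[1,99]); print(a,b,s.sum(),"az mid",((lo+hi)/2).round(4),"width",((hi-lo)*(a+b)/2).round(1))
E
python3 ang.py; python3 - <<'E'
E
```

```text
G [478.3  28.4  32. ] azG 0.1306 dist 266.0 plate z 28.4
100 130 578 az mid 0.0491 width 40.3
130 160 834 az mid 0.0648 width 40.9
225 235 648 az mid 0.0815 width 39.5
235 245 1014 az mid 0.0821 width 39.3
245 252 950 az mid -0.001 width 1552.6
```

Request:
step_arm(
  series=[0, -2, 0, 0, 1, 0, -3, 0, 0, 1, 0, -2.5, 0, 0, 1, 0, -1, 0, 0, 1, 0, 0, 0, 0, 1],
)

```text
clock: 16.45
eef_pos: [541.7, 37.7, 135.0]
eef_rot: [2.396, 0.02, 1.795]
wrist_force: [-6.1, -1.1, -9.5]
finger_gap: 0.4
finger_force: 6.0
```

```bash
python3 st.py; sed -i 's/742,63\./742,70./' ang.py; python3 ang.py
```

```text
[-0.086  0.157  2.131  0.99   0.233 -1.221] [541.7  37.7 135. ] [2.3963 0.0197 1.7952] [-6.1 -1.1 -9.5] 16.45
z [ 0.664  0.137 -0.735] y [0.713 0.177 0.678] tip [558.3  41.1 116.6]
G [478.3  28.3  32. ] azG 0.1567 dist 267.0 plate z 28.4
100 130 617 az mid 0.1648 width 42.2
130 160 849 az mid 0.1607 width 41.3
225 235 588 az mid 0.1532 width 39.6
235 245 994 az mid 0.1522 width 39.1
245 252 1011 az mid 0.0004 width 1551.9
```

The arm is within about 1 mm of the marked hole, so I'll lower it gently.

Request:
step_arm(
  series=[0, -0.5, -1.5, 0, 1, 0, 0, -2, 0, 1, 0, 0, -2, 0, 1, 0, 0, -2, 0, 1, 0, 0, -2, 0, 1, 0, 0, -2, 0, 1, 0, 0, -2, 0, 1, 0, 0, -2, 0, 1, 0, 0, -2, 0, 1, 0, 0, -2, 0, 1, 0, 0, -2, 0, 1, 0, 0, -2, 0, 1, 0, 0, -1.5, 0, 1, 0, 0, 0, 0, 1, 0, 0, 0, 0, 1],
)

```text
clock: 18.38
eef_pos: [542.8, 37.2, 111.5]
eef_rot: [2.393, 0.021, 1.795]
wrist_force: [0.4, -0.7, 0.3]
finger_gap: 0.4
finger_force: 0.0
```

```bash
python3 st.py; python3 ang.py; python3 ring.py
```

```text
[-0.087  0.211  2.143  1.274  0.204 -1.513] [542.8  37.2 111.5] [2.3932 0.0206 1.7948] [ 0.4 -0.7  0.3] 18.375
z [ 0.667  0.136 -0.733] y [0.711 0.176 0.68 ] tip [559.5  40.6  93.1]
G [478.3  28.4  32. ] azG 0.1566 dist 267.0 plate z 28.4
100 130 571 az mid 0.1683 width 42.5
130 160 652 az mid 0.1392 width 35.1
225 235 691 az mid 0.1551 width 39.5
235 245 1148 az mid 0.1547 width 39.4
245 252 1172 az mid 0.0019 width 1551.2
top ((0.0, 0.0), (0.0, 0.0), 0.0)
side ((252.9648895263672, 200.38922119140625), (21.027137756347656, 7.866796493530273), 53.97262954711914)
(array([668.94865225, 475.15869106, 582.86088052]), np.float64(361.48786292521316))
```

The finger is unloaded. I'll centre it in the ring, back out along its axis, then check the pin height.

Request:
step_arm(
  series=[0, 0, -5, 0, 1, 0, 0, 0, 0, 1, -7, -1.5, 7.5, 0, 1, -9, -2, 10, 0, 1, -9, -2, 10, 0, 1, -9, -2, 10, 0, 1, -9, -2, 10, 0, 1, -10, -2, 10, 0, 1, -10, -2, 10, 0, 1, -10, -2, 20, 0, 1, -10, 0, 30, 0, 1, 0, 0, 0, 0, 1],
)

```text
clock: 20.02
eef_pos: [460.1, 21.4, 226.1]
eef_rot: [2.389, 0.023, 1.794]
wrist_force: [-0.5, 0.0, -0.4]
finger_gap: 0.5
finger_force: 0.0
```

```bash
python3 st.py; python3 ang.py
python3 - <<'E'
from h import *
im,d,i=cam("wrist"); b,m=blobs(im,(0,130,60),(8,255,255)); cs,_=cv2.findContours(m,0,1); e=cv2.fitEllipse(max(cs,key=cv2.contourArea))
si=manip.camera_info("side"); ti=manip.camera_info("top")
s,_,_=cam("side"); t,_,_=cam("top")
for n,q,j,c0 in(("side",s,si,(252,200)),("top",t,ti,(235,197))):
    bb=[x for x in blobs(q,(0,130,60),(8,255,255))[1:] ] ; B,mm=blobs(q,(0,130,60),(8,255,255)); 
    k=[x for x in B if np.hypot(*(x[0]-c0))<25]
    if k:
        x,y,w,h,_=k[0][1]; z=np.zeros_like(mm); z[y:y+h,x:x+w]=mm[y:y+h,x:x+w]
        c,_=cv2.findContours(z,0,1); el=cv2.fitEllipse(max(c,key=cv2.contourArea)); print(n,el[0],cross(ray(i,*e[0]),ray(j,*el[0])))
cv2.imwrite("pics/w5.png",im)
E
```

```text
[-0.164 -0.22   2.237  0.564  0.471 -0.817] [460.1  21.4 226.1] [2.3895 0.0226 1.7942] [-0.5  0.  -0.4] 20.025
z [ 0.67   0.135 -0.73 ] y [0.709 0.177 0.683] tip [476.9  24.8 207.8]
G [477.8  28.2  32. ] azG 0.1569 dist 267.5 plate z 28.4
100 130 302 az mid 0.1671 width 40.7
130 160 533 az mid 0.1866 width 34.3
225 235 237 az mid 0.1555 width 39.6
235 245 369 az mid 0.1559 width 39.4
245 252 435 az mid -0.0027 width 1554.2
side (253.66665649414062, 199.68289184570312) (array([542.51021484,  39.3878498 , 104.6504741 ]), np.float64(1.304387238514282))
top (239.1909637451172, 197.08233642578125) (array([542.37480025,  37.73135338, 105.29144411]), np.float64(2.8219727798260954))
```

View pics/w5.png

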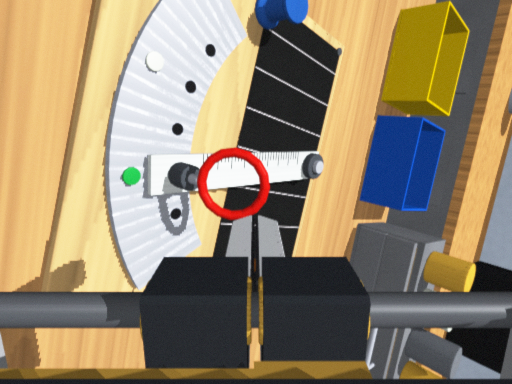

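The rule now points straight at the green disc at (131,176). The ring centre is at 105 mm, the same as before the pull, so the pin is home. The robot is clear of everything, so I'm handing in.

```bash
python3 -c "
from cell import manip
print(manip.sign_off())"
```

```text
the job is handed in; nothing more can be done
None
```

The guide arm is now in the hole marked by the green disc. The final camera measurements put the pin fully home, the robot was touching nothing, and I handed the job in at about 20 s of the 48 s allowed; it returned no verdict. To tilt the tool for the hook, I had to push the arm against its outer reach limit in free space, because the moves themselves offer no tilt.

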